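Refit the keyhole cover on a terminal housing

TASK

The flat metal cover with the black handle belongs on the open grey terminal box. Lift it by its handle, lower it (do not drop it) flat onto the box so that the three pin heads come up through the wide ends of its keyholes, and let go; then, without using the handle, push the cover by its upturned lip until the pins stop it and it sits flush over the box. Leave everything else on the table where it is.

Things in the scene. Friction and masses are not known exactly. Their poses are not given: they have to be found in the camera images.
- housing_top (a point): Centre of the open top (rim level) of the terminal housing, a grey open box 160 (x) x 120 (y) x 65 mm high, fixed on a plywood board that lies across the carton; board top 112 mm, rim 177 mm above the table. Feet stick out 16 mm at its y sides, two black cable glands 18 mm at its +x end. x = its long axis towards the glands, z = up. Pins on it: see single_pin.
- single_pin (a point): Top of the pin nearest the gland end. Three equal fixed steel pins stand on the housing at (x, y) = (+30, 0) (this one), (-50, +40) and (-50, -40) mm from housing_top. From the rim up: neck 6 mm across and 7 mm tall, then a flat round head 15 mm across and 4 mm thick, ending 11 mm above the rim. Axes as the housing's.
- cover_mid (a point): Centre of the underside of the loose cover, a plain grey-painted metal plate 160 (x) x 120 (y) x 5 mm, 0.25 to 0.5 kg with handle, flat on the table at the start. x = its long axis from the lip end to the plain end, z = up. Home = this point on housing_top, axes parallel. It goes onto the pins 24 mm short of that, to the housing's -x side, about 3 mm play each way.
- single_hole (a point): Centre, on the upper face, of the wide end of the keyhole nearest the cover's plain end. Wide ends, 22 mm across, are at (x, y) = (+54, 0) (this one), (-26, +40), (-26, -40) mm from cover_mid. On its -x side each narrows by a funnel to a 9 mm slot. Heads go up through the wide ends; the cover then slides 24 mm to the housing's +x until slot ends meet pins. Fits one way round only.
- cover_handle: Black bridge handle fixed across the cover's middle: a level bar 104 mm long (cover's y), 14 mm wide (x) and 14 mm high, on two posts at y = +-44 mm. Origin on the cover's upper face, 5 mm above cover_mid; axes as the cover's. The cover's centre of mass lies within 5 mm of it.
- handle_grip (a point): Centre of the handle bar, 38 mm above the cover's underside (19 mm free below the bar before the plate); the bar may be gripped here across its 14 mm width (cover's x).
- lip_mid (a point): Outer (-x) face of the cover's upturned lip, at the middle of its 90 mm width, 15 mm above the cover's underside; the lip is 4 mm thick and its top is 25 mm above the underside (20 mm above the plate's upper face). Pushing here in +x slides the cover.
- label_roll: upright roll of labels, 60 mm across and 74 mm high; a bystander; origin under its centre
- masking_tape: flat roll of masking tape, 98 mm across and 25 mm high; a bystander; origin under its centre
- oil_bottle: clear sample bottle with black cap, 50 mm across and 102 mm high; a bystander; origin under its centre
- mug: white mug, 78 x 116 x 97 mm; a bystander; origin under its centre
- side_cutters: side cutters with red and black grips lying flat, 122 mm long, 14 mm high; a bystander; origin under the centre
- notebook: purple notebook lying flat, 148 x 109 x 14 mm; a bystander; origin under its centre

How it is judged (in metres and radians):
On the way:
1. the cover lies flat on the housing's rim with the three pin heads up through the wide ends of its keyholes (16 to 31 mm short of home), and the fingers are off its handle (x of cover_mid in the frame of housing_top between -0.031 and -0.016 m and y of cover_mid in the frame of housing_top between -0.006 and 0.006 m and z of cover_mid in the frame of housing_top between -0.003 and 0.003 m and angle between cover_mid's own z axis and vertical below 0.04 rad and angle between the x axis of cover_mid and the x axis of housing_top, either way round below 0.07 rad and contact force between cover_handle and the fingers below 0.1 N and linear speed of cover_handle below 0.02 m/s), for 0.2 s.
At the end, for the whole second after the job is handed in: The cover lies flat on the housing's rim (within 3 mm in height), slid home under the pin heads: its centre within 4 mm of the housing's centre along the slide and 6 mm across it, released and at rest (x of cover_mid in the frame of housing_top between -0.004 and 0.003 m and y of cover_mid in the frame of housing_top between -0.006 and 0.006 m and z of cover_mid in the frame of housing_top between -0.003 and 0.003 m and angle between cover_mid's own z axis and vertical below 0.04 rad and angle between the x axis of cover_mid and the x axis of housing_top, either way round below 0.07 rad and linear speed of cover_handle below 0.02 m/s); the robot touches nothing.
It fails at once if the seated cover is slid towards home with the fingers on its handle (contact force between cover_handle and the fingers above 0.5 N and x of cover_mid in the frame of housing_top between -0.014 and -0.005 m and z of cover_mid in the frame of housing_top between -0.004 and 0.003 m and y of cover_mid in the frame of housing_top between -0.01 and 0.01 m).
It fails at once if the cover is dropped (it falls freely faster than 0.5 m/s) (contact force between cover_handle and the fingers below 0.05 N and linear speed of cover_handle above 0.5 m/s).
It fails at once if another thing on the table is shifted by more than 30 mm (distance of any of label_roll, masking_tape, oil_bottle, mug, side_cutters, notebook from where it was at the start of the episode above 0.03 m).
It also fails if it takes over 54 s, if anything falls off the work surface, if the arm or the gripper's body presses on something with over 40 N, if the wrist force passes 120 N, or if a joint passes its speed limit or range.

ROBOT

A 6-joint arm with a two-finger parallel gripper is mounted at the origin on a cart in front of the work surface, level with it; the furniture and walls round the work are solid. World frame = base frame: x ahead of the robot, y to its left, z up, the work surface at z = 0. Lengths are in mm, angles in degrees, forces in N, time in s.
With the tool pointing down it reaches from about 350 to 950 mm from the base axis. Payload 17.4 kg.
Tool frame: the origin (TCP) lies at the very end of the fingers, on their centre line; the grasp point (between the pads) lies 19 mm behind it; z points along the fingers, y is the line along which they close (so a half turn about z gives the same grasp; the last joint's range is limited). The gripper opens to 93 mm and grips with 3 to 60 N. Pads are 15 mm wide; open, the fingers measure 128 mm over their backs; the gripper's body (75 mm by 188 mm) begins 65 mm behind the grasp point.
Start: joints at [69.454, 6.646, 82.598, -0, 90.757, -2.166], TCP at [212.853, 640.567, 218.646] pointing down, gripper open.
Joint ranges: [-162.19, 162.19], [-47.58, 125.68], [4.15, 143.07], [-65.23, 245.23], [0.69, 171.88], [-170.13, 170.13]. Speed limits (degrees/s): [108.29, 108.29, 127.2, 180, 180, 180].

INTERFACE

Orientations are given as [roll, pitch, yaw] about the fixed x, y, z axes, in that order (R = Rz(yaw) Ry(pitch) Rx(roll)).
In Python, from cell import telemetry, get_image, robot gives the robot as it stands. The module is installed in compiled form; this text tells all that it offers.
- The arm moves only by the tool carry_out, never from a script. Its argument "steps" is a list of rows, each an object of numbers: "tx", "ty", "tz": the shift along the world's x, y, z normalised to -1 to 1, where 1 is 0.04 m; "twist": the turn about the world's z normalised to -1 to 1, where 1 is 8 degrees. A call has 1 to 5 rows; each row shifts and turns the commanded pose from where the row before left it; what a row does not reach is not made up. A row lasts 1/8 s, in which the tool goes at most 62.5 mm and 10.7 degrees, less where a joint would pass 70% of its speed; a pose out of reach is approached as far as the arm can. A call with a number of a shift or a turn outside -1 to 1 is refused whole. A call with a gripper value outside its range is refused whole. "claw" is the opening, from -1 (shut) to 1 (fully open), set as the call begins (left out, the last holds). The fingers move at their own pace and stop on an object; the grip force is fixed at half the most. Time passes only in rows, so rows that do not move let the fingers close. It gives the time, the measured TCP pose, the force, the opening and the grip force at its end, in the units of the state.
- telemetry.state(): the state, without advancing time (a new reading comes with each control period).
- get_image(name): name is "scene" or "top"; returns a dict with "image" (384x512x3 uint8, red, green, blue), "range_z" (384x512 float32, mm along the optical axis (not along the pixel's ray), 0 where there is no reading), "fx", "fy", "cx", "cy" (pixels), "eye" and "rotation" of the camera in the world. Camera axes: x right, y up, looking along -z (the intrinsics and any distortion apply to the point x, -y, -z); pixel columns grow to the right and rows downward; lengths in mm; the calibration is good to about 2 mm. A picture is of the moment at which its call begins.
- robot.close_job(): hands the job in; it is judged then, once.
The state is a dict: "time": time; "q": joint angles; "dq": joint speeds; "effort": joint torques, N m; "position": TCP position; "tool_rot": TCP orientation; "wrist_force": force on the tool from outside, world axes, zero at the start; "torque": the same for the moment, N m; "gripper_width": opening from 0.0 (shut) to 1.0 (fully open); "grasp_force": force on a finger pad.
Only numpy, scipy, OpenCV 4.12 (cv2) and the standard library are available. Lean on these libraries where they do the work, as an engineer would, in place of code of your own. Each camera call takes 0.05 s, during which the arm holds its last target. There are 200 camera calls.

## Working session

There is one attempt and no reset: what is moved stays moved. The work goes in short steps, Python scripts to look and compute and a tool call to move; the robot and the scene stay as the last step left them, time stands still between calls to the robot, and variables do not carry over. Pictures are saved under pics/ and viewed, at most 10 in all, crops included, and the job is handed in when it is done.

Besides the shell and the picture viewer there is one more tool, called after "Request:" as name(argument=value, ...), one argument or row to a line, values as JSON. carry_out: Moves the arm, as the interface text tells. Scaled input: -1 to 1 covers 0.04 m each way for a shift and 8 degrees each way for a turn. Its arguments: {"type":"object","properties":{"steps":{"type":"array"},"claw":{"type":"number"}},"required":["steps"]}

```bash
mkdir -p pics
python3 - <<'E'
from cell import telemetry, get_image, robot
import cv2,numpy as np,pickle
for n in("scene","top"):
    d=get_image(n); pickle.dump(d,open(n+".pkl","wb"))
    cv2.imwrite(f"pics/{n}0.png",d["image"][:,:,::-1])
    print(n,d["fx"],d["fy"],d["cx"],d["cy"],d["eye"],d["rotation"],[k for k in d])
print(telemetry.state())
E
```

```text
scene 408.8079980038524 408.8079980038524 255.01719089150328 188.12753048442966 [  -42.0931725  -1040.32182013  1280.09887397] [ 45.49424138   1.07960508 -30.56735722] ['image', 'range_z', 'fx', 'fy', 'cx', 'cy', 'eye', 'rotation']
top 431.5695729016511 431.5695729016511 256.9178255515129 190.0896131040537 [ 351.13736019   -9.88289512 1471.56706275] [  7.86595397  -1.12131856 -90.75261356] ['image', 'range_z', 'fx', 'fy', 'cx', 'cy', 'eye', 'rotation']
{'time': 0.1, 'q': array([ 6.94525195e+01,  6.67120278e+00,  8.26321245e+01, -4.89381994e-04,
        9.07578281e+01, -2.16352936e+00]), 'dq': array([-0.00065437, -0.10780047, -0.00020943,  0.04472953,  0.05827837,
       -0.12786915]), 'effort': array([ 2.00541093e-03, -7.22885084e+01, -6.23870659e+01,  7.82164908e-02,
        2.26355338e-02, -2.25992767e-05]), 'position': array([212.80169314, 640.37493643, 217.97882232]), 'tool_rot': array([-1.79938870e+02, -1.81972411e-03,  1.61616042e+02]), 'wrist_force': array([ 0.05436627, -0.7553045 , -0.71065784]), 'torque': array([0.01522761, 0.01374658, 0.01255849]), 'grasp_force': 0.0, 'gripper_width': 0.9994269256803977}
```

View pics/scene0.png

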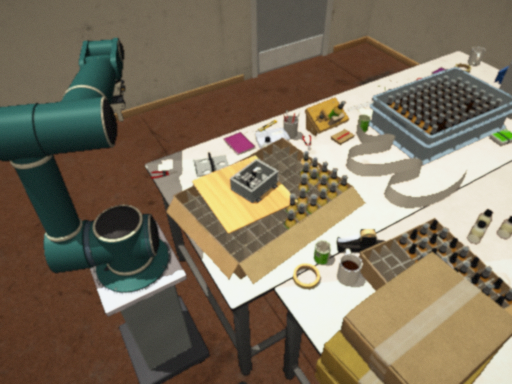

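View pics/top0.png

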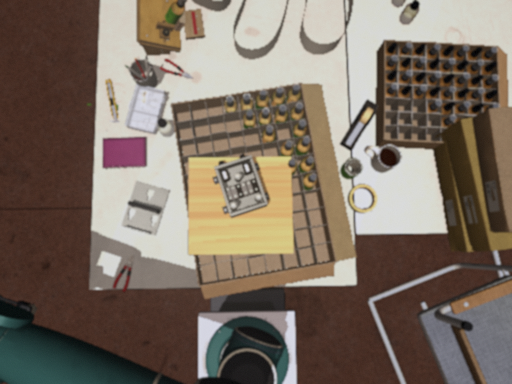

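The top view shows the cover at about (147,207) with its dark handle, and the housing on plywood at about (242,186) with three pins. The arm is clear of both. I'll enlarge the two regions next.

Run:
```python
import cv2,numpy as np,pickle
d=pickle.load(open("top.pkl","rb"));im=d["image"][:,:,::-1]
a=cv2.resize(im[172:242,112:182],None,fx=8,fy=8,interpolation=cv2.INTER_CUBIC)[:, :400]
a=cv2.resize(im[175:240,118:178],(400,433),interpolation=cv2.INTER_CUBIC)
b=cv2.resize(im[150:215,213:273],(400,433),interpolation=cv2.INTER_CUBIC)
cv2.imwrite("pics/crop.png",np.hstack([a,b]))
s=pickle.load(open("scene.pkl","rb"));im=s["image"][:,:,::-1]
a=cv2.resize(im[140:190,185:245],(480,400),interpolation=cv2.INTER_CUBIC)[:,:400]
b=cv2.resize(im[155:205,230:280],(400,400),interpolation=cv2.INTER_CUBIC)
cv2.imwrite("pics/crop2.png",np.hstack([a,b]))
```

```text
(no output)
```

View pics/crop.png

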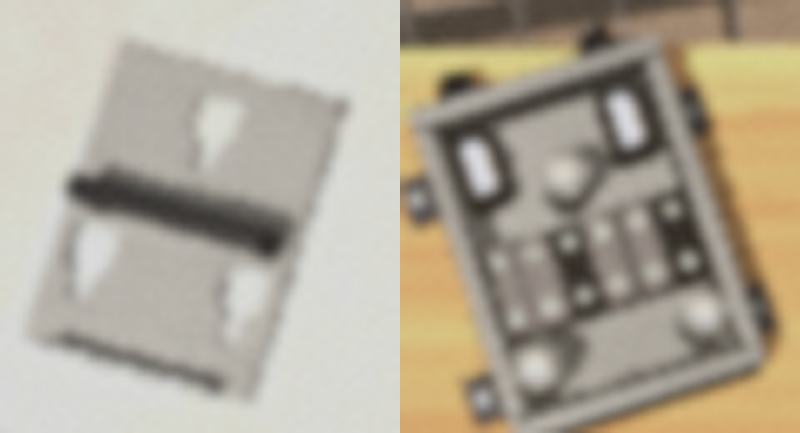

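View pics/crop2.png

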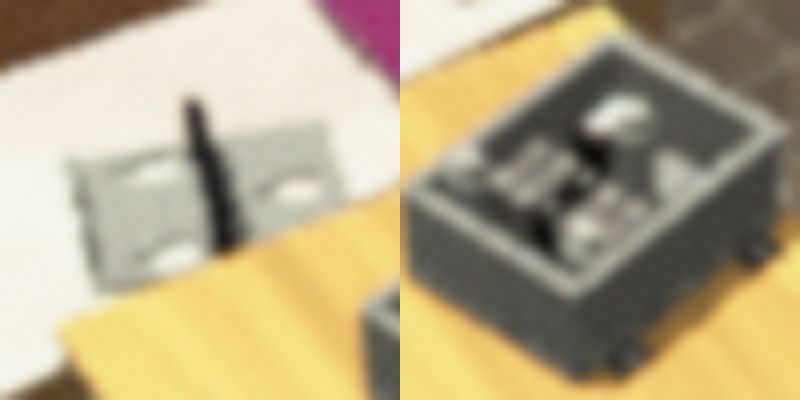

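The left crop shows the cover with its lip at the bottom and the single hole at (220,110), so its +x points up. The right crop shows the housing with its glands at the top and pin heads at (568,178), (537,370) and (702,312). Next I'll cast rays onto planes at the known heights and check the spacings.

```bash
cat > h.py <<'E'
import cv2,numpy as np,pickle
from scipy.spatial.transform import Rotation as Ro
def ray(d,px):
    px=np.atleast_2d(px).astype(float)
    v=np.c_[(px[:,0]-d["cx"])/d["fx"],-(px[:,1]-d["cy"])/d["fy"],-np.ones(len(px))]
    return v@Ro.from_euler("xyz",d["rotation"],degrees=True).as_matrix().T
def onz(d,px,z):
    v=ray(d,px); e=np.array(d["eye"]); return (e+v*((np.array(z)-e[2])/v[:,2])[:,None]) 
def proj(d,P):
    c=(np.atleast_2d(P)-d["eye"])@Ro.from_euler("xyz",d["rotation"],degrees=True).as_matrix()
    return np.c_[d["cx"]-d["fx"]*c[:,0]/c[:,2],d["cy"]+d["fy"]*c[:,1]/c[:,2]]
def fit2(m,w):  # rigid 2D fit model->world: yaw, t, residuals
    m=np.array(m,float);w=np.array(w)[:,:2];a=m-m.mean(0);b=w-w.mean(0)
    th=np.arctan2((a[:,0]*b[:,1]-a[:,1]*b[:,0]).sum(),(a*b).sum())
    R=np.array([[np.cos(th),-np.sin(th)],[np.sin(th),np.cos(th)]])
    t=w.mean(0)-R@m.mean(0); return np.degrees(th),t,w-(m@R.T+t)
E
python3 - <<'E'
from h import *
d=pickle.load(open("top.pkl","rb"));s=pickle.load(open("scene.pkl","rb"))
k=400/60
A=lambda c,o:np.array(o)+(np.array(c,float)+.5)/k-.5
np.set_printoptions(precision=1,suppress=True)
H=(213,150);C=(118,175)
g=cv2.cvtColor(d["image"],cv2.COLOR_RGB2GRAY).astype(float)
def refine(p,r,thr):
    x,y=np.round(p).astype(int);ys,xs=np.mgrid[y-r:y+r+1,x-r:x+r+1]
    w=np.clip(g[y-r:y+r+1,x-r:x+r+1]-thr,0,None);return np.array([(w*xs).sum(),(w*ys).sum()])/w.sum()
pins=A([(168,178),(137,370),(302,312)],H)
w=onz(d,pins,188);print("pins",w,fit2([(30,0),(-50,40),(-50,-40)],w))
rim=A([(17,120),(255,45),(363,362),(115,432)],H)
w=onz(d,rim,177);print("rim",w,fit2([(80,60),(80,-60),(-80,-60),(-80,60)],w))
hol=A([(220,112),(97,240),(247,284)],C)
w=onz(d,hol,5);print("holes",w,fit2([(54,0),(-26,40),(-26,-40)],w))
cor=A([(123,40),(350,105),(252,400),(27,335)],C)
w=onz(d,cor,5);print("corners",w,fit2([(80,60),(80,-60),(-80,-60),(-80,60)],w))
# dark handle
m=(g<110).astype(np.uint8);m[:175]=0;m[240:]=0;m[:,:118]=0;m[:,178:]=0
n,l,st,ce=cv2.connectedComponentsWithStats(m);i=1+st[1:,4].argmax();pts=np.argwhere(l==i)[:,::-1].astype(np.float32)
print("handle",st[i],cv2.minAreaRect(pts),onz(d,[ce[i]],40))
# plate mask
hs=d["image"].astype(int);sub=g[175:240,118:178];print("levels",np.percentile(sub,[5,20,40,60,80,95]))
pm=(g<198).astype(np.uint8);pm[:175]=0;pm[240:]=0;pm[:,:118]=0;pm[:,178:]=0
c=max(cv2.findContours(pm,0,1)[0],key=cv2.contourArea);r=cv2.minAreaRect(c);print(r)
w=onz(d,cv2.boxPoints(r),5);print(w)
# depth check
for p,n in((pins,"pin"),(hol,"hole")):
    for q in p:
        x,y=np.round(q).astype(int);R=Ro.from_euler("xyz",d["rotation"],degrees=True).as_matrix();z=d["range_z"][y,x];print(n,d["eye"]+ray(d,[q])[0]*z)
# scene pins
q=np.array([(617-400,112),(462-400,160),(672-400,178),(585-400,245)],float)
print("scenepins",np.array((230,155))+(q+.5)/8-.5)
E
```

```text
pins [[570.8  19.8 188. ]
 [483.7  34.3 188. ]
 [509.1 -40.  188. ]] (np.float64(17.76565794684992), array([543.4,  11.8]), array([[-1.2, -1.2],
       [ 0.1, -0.4],
       [ 1.1,  1.6]]))
rim [[600.2  88.8 177. ]
 [634.2 -20.3 177. ]
 [487.4 -67.5 177. ]
 [456.9  44.7 177. ]] (np.float64(17.019922712622673), array([544.7,  11.4]), array([[-3.4, -3.4],
       [-4.5,  2.2],
       [ 1.6,  1.8],
       [ 6.3, -0.7]]))
holes [[552.8 321.8   5. ]
 [487.7 382.7   5. ]
 [464.4 306.4   5. ]] (np.float64(-16.701588280111693), array([501. , 337.2]), array([[ 0. ,  0.2],
       [ 0.1, -0.2],
       [-0.2,  0. ]]))
corners [[590.6 372.2   5. ]
 [555.7 255.6   5. ]
 [405.7 302.7   5. ]
 [439.9 416.7   5. ]] (np.float64(-16.858171932316278), array([498. , 336.8]), array([[-1.4,  1.1],
       [-1.5, -0.6],
       [ 1.7,  0.2],
       [ 1.1, -0.7]]))
handle [129 201  32  13 177] ((144.61199951171875, 206.11599731445312), (32.279998779296875, 6.28000020980835), 16.260204315185547) [[497.8 329.9  40. ]]
levels [116. 174. 190. 214. 216. 217.]
((144.97569274902344, 207.4540557861328), (38.15764236450195, 49.40642547607422), 17.10272979736328)
[[437.9 423.8   5. ]
 [598.8 379.2   5. ]
 [558.7 254.3   5. ]
 [398.7 300.7   5. ]]
pin [571.   19.8 186.9]
pin [484.   34.4 185.5]
pin [509.1 -40.  187.9]
hole [553.7 323.4  -1.9]
hole [488.6 385.2  -4.3]
hole [464.9 307.5  -0.4]
scenepins [[256.7 168.6]
 [237.3 174.6]
 [263.6 176.8]
 [252.7 185.2]]
```

The spacings match the sizes given: cover ≈ (500,337) at yaw −16.8°, housing ≈ (544,11.6) at yaw ≈ 17.4°. I'll move above the handle and turn the tool to yaw 73.2°.

Request:
carry_out(
  claw=1,
  steps=[
    {"tx": 0.65, "ty": -0.69, "twist": -1},
    {"tx": 0.65, "ty": -0.69, "twist": -1},
    {"tx": 0.65, "ty": -0.69, "twist": -1},
    {"tx": 0.65, "ty": -0.69, "twist": -1},
    {"tx": 0.65, "ty": -0.69, "twist": -1},
  ],
)

```text
validation failed for argument at $.st...
```

Request:
carry_out(
  steps=[
    {"tx": 0.65, "ty": -0.69, "twist": -1},
    {"tx": 0.65, "ty": -0.69, "twist": -1},
    {"tx": 0.65, "ty": -0.69, "twist": -1},
    {"tx": 0.65, "ty": -0.69, "twist": -1},
    {"tx": 0.65, "ty": -0.69, "twist": -1},
  ],
)

```text
validation failed for argument at $.st...
```

Request:
carry_out(
  steps=[
    {"tx": 0.65, "ty": -0.69, "twist": -1},
    {"tz": -0.5},
    {"tz": 0},
  ],
)

```text
validation failed for argument at $.st...
```

Every call was refused, possibly because each row needs all four keys. I'll try one row with the full set.

Request:
carry_out(
  claw=1,
  steps=[
    {"tx": 0.65, "ty": -0.69, "tz": 0.0, "twist": -1.0},
  ],
)

```text
time: 0.22
position: [238.0, 613.4, 217.7]
tool_rot: [-179.9, -0.0, 153.6]
wrist_force: [0.6, -0.5, 0.3]
gripper_width: 1.0
grasp_force: 0.0
```

Request:
carry_out(
  steps=[
    {"tx": 0.65, "ty": -0.69, "tz": 0.0, "twist": -1.0},
    {"tx": 0.65, "ty": -0.69, "tz": 0.0, "twist": -1.0},
    {"tx": 0.65, "ty": -0.69, "tz": 0.0, "twist": -1.0},
    {"tx": 0.65, "ty": -0.69, "tz": 0.0, "twist": -1.0},
    {"tx": 0.65, "ty": -0.69, "tz": 0.0, "twist": -1.0},
  ],
)

```text
time: 0.85
position: [369.5, 473.9, 218.3]
tool_rot: [-180.0, 0.0, 113.4]
wrist_force: [0.2, -0.1, -0.1]
gripper_width: 1.003
grasp_force: 0.0
```

Request:
carry_out(
  steps=[
    {"tx": 0.65, "ty": -0.69, "tz": 0.0, "twist": -1.0},
    {"tx": 0.65, "ty": -0.69, "tz": 0.0, "twist": -1.0},
    {"tx": 0.65, "ty": -0.69, "tz": 0.0, "twist": -1.0},
    {"tx": 0.65, "ty": -0.69, "tz": 0.0, "twist": -1.0},
    {"tx": 0.65, "ty": -0.69, "tz": 0.0, "twist": -1.0},
  ],
)

```text
time: 1.48
position: [499.5, 335.9, 218.4]
tool_rot: [-180.0, 0.0, 73.4]
wrist_force: [-0.2, 0.0, 0.0]
gripper_width: 0.999
grasp_force: 0.0
```

Request:
carry_out(
  steps=[
    {"tx": 0.0, "ty": 0.0, "tz": -1.0, "twist": 0.0},
    {"tx": 0.0, "ty": 0.0, "tz": -1.0, "twist": 0.0},
    {"tx": 0.0, "ty": 0.0, "tz": 0.0, "twist": 0.0},
  ],
)

```text
time: 1.85
position: [497.6, 336.1, 135.6]
tool_rot: [-179.8, 0.2, 73.6]
wrist_force: [0.5, -0.6, 0.9]
gripper_width: 1.002
grasp_force: 0.0
```

Request:
carry_out(
  steps=[
    {"tx": 0.0, "ty": 0.0, "tz": -0.9, "twist": 0.0},
    {"tx": 0.0, "ty": 0.0, "tz": -0.9, "twist": 0.0},
    {"tx": 0.0, "ty": 0.0, "tz": -0.6, "twist": 0.0},
    {"tx": 0.0, "ty": 0.0, "tz": -0.45, "twist": 0.0},
    {"tx": 0.0, "ty": 0.0, "tz": 0.0, "twist": 0.0},
  ],
)

```text
time: 2.48
position: [498.8, 337.0, 24.6]
tool_rot: [-180.0, 0.0, 73.6]
wrist_force: [-0.9, 0.6, 0.8]
gripper_width: 0.999
grasp_force: 0.0
```

Request:
carry_out(
  steps=[
    {"tx": 0.0, "ty": 0.0, "tz": -0.15, "twist": 0.0},
    {"tx": 0.0, "ty": 0.0, "tz": 0.0, "twist": 0.0},
  ],
)

```text
time: 2.72
position: [499.1, 337.1, 19.1]
tool_rot: [180.0, -0.0, 73.6]
wrist_force: [-0.5, -0.9, 0.5]
gripper_width: 0.999
grasp_force: 0.0
```

Request:
carry_out(
  claw=-1,
  steps=[
    {"tx": 0.0, "ty": 0.0, "tz": 0.0, "twist": 0.0},
    {"tx": 0.0, "ty": 0.0, "tz": 0.0, "twist": 0.0},
    {"tx": 0.0, "ty": 0.0, "tz": 0.0, "twist": 0.0},
    {"tx": 0.0, "ty": 0.0, "tz": 0.0, "twist": 0.0},
    {"tx": 0.0, "ty": 0.0, "tz": 0.0, "twist": 0.0},
  ],
)

```text
time: 3.35
position: [498.8, 337.0, 18.7]
tool_rot: [180.0, -0.0, 73.6]
wrist_force: [-0.3, 0.2, 0.1]
gripper_width: 0.512
grasp_force: 0.0
```

Request:
carry_out(
  steps=[
    {"tx": 0.0, "ty": 0.0, "tz": 0.0, "twist": 0.0},
    {"tx": 0.0, "ty": 0.0, "tz": 0.0, "twist": 0.0},
    {"tx": 0.0, "ty": 0.0, "tz": 0.0, "twist": 0.0},
  ],
)

```text
time: 3.72
position: [498.9, 337.0, 18.7]
tool_rot: [180.0, -0.0, 73.6]
wrist_force: [0.2, 0.1, -0.2]
gripper_width: 0.187
grasp_force: 0.0
```

Request:
carry_out(
  steps=[
    {"tx": 0.0, "ty": 0.0, "tz": 0.0, "twist": 0.0},
    {"tx": 0.0, "ty": 0.0, "tz": 0.0, "twist": 0.0},
    {"tx": 0.0, "ty": 0.0, "tz": 0.0, "twist": 0.0},
  ],
)

```text
time: 4.1
position: [498.8, 337.0, 18.6]
tool_rot: [-180.0, 0.0, 73.6]
wrist_force: [-0.4, -0.0, 0.2]
gripper_width: 0.153
grasp_force: 30.0
```

Request:
carry_out(
  steps=[
    {"tx": 0.0, "ty": 0.0, "tz": 0.25, "twist": 0.0},
    {"tx": 0.0, "ty": 0.0, "tz": 0.5, "twist": 0.0},
    {"tx": 0.0, "ty": 0.0, "tz": 0.0, "twist": 0.0},
  ],
)

```text
time: 4.47
position: [499.8, 337.6, 51.2]
tool_rot: [179.9, -0.2, 73.6]
wrist_force: [0.0, 0.2, -3.7]
gripper_width: 0.152
grasp_force: 30.0
```

Gripped: opening 0.152 fits the 14 mm bar, and the load is about 3.8 N. I'll raise it and carry it over.

Request:
carry_out(
  steps=[
    {"tx": 0.0, "ty": 0.0, "tz": 0.9, "twist": 0.0},
    {"tx": 0.0, "ty": 0.0, "tz": 1.0, "twist": 0.0},
    {"tx": 0.0, "ty": 0.0, "tz": 1.0, "twist": 0.0},
    {"tx": 0.0, "ty": 0.0, "tz": 1.0, "twist": 0.0},
    {"tx": 0.0, "ty": 0.0, "tz": 0.9, "twist": 0.0},
  ],
)

```text
time: 5.1
position: [498.8, 336.9, 242.2]
tool_rot: [180.0, -0.0, 73.6]
wrist_force: [0.1, 0.2, -3.7]
gripper_width: 0.149
grasp_force: 30.0
```

Request:
carry_out(
  steps=[
    {"tx": 0.0, "ty": -0.4, "tz": 0.0, "twist": 0.4},
    {"tx": 0.0, "ty": -0.8, "tz": 0.0, "twist": 0.5},
    {"tx": 0.0, "ty": -0.8, "tz": 0.0, "twist": 0.5},
    {"tx": 0.0, "ty": -0.8, "tz": 0.0, "twist": 0.5},
    {"tx": 0.1, "ty": -0.8, "tz": 0.0, "twist": 0.5},
  ],
)

```text
time: 5.72
position: [502.6, 192.0, 240.7]
tool_rot: [180.0, -0.0, 93.0]
wrist_force: [0.3, 0.0, -3.5]
gripper_width: 0.151
grasp_force: 30.0
```

Request:
carry_out(
  steps=[
    {"tx": 0.1, "ty": -0.8, "tz": 0.0, "twist": 0.5},
    {"tx": 0.1, "ty": -0.8, "tz": 0.0, "twist": 0.5},
    {"tx": 0.1, "ty": -0.8, "tz": 0.0, "twist": 0.4},
    {"tx": 0.0, "ty": -0.8, "tz": 0.0, "twist": 0.4},
    {"tx": 0.0, "ty": -0.5, "tz": 0.0, "twist": 0.0},
  ],
)

```text
time: 6.35
position: [514.7, 43.6, 240.6]
tool_rot: [180.0, 0.0, 107.2]
wrist_force: [0.3, 0.8, -4.2]
gripper_width: 0.145
grasp_force: 30.0
```

Run:
```python
from h import *
from cell import get_image,telemetry
np.set_printoptions(precision=1,suppress=True)
d=pickle.load(open("top.pkl","rb"));s=pickle.load(open("scene.pkl","rb"))
th=np.radians(17.4);R=np.array([[np.cos(th),-np.sin(th)],[np.sin(th),np.cos(th)]])
P=np.array([(30,0),(-50,40),(-50,-40)])@R.T+[544,11.6]
print("scene proj pins",proj(s,np.c_[P,[188]*3]))
Q=np.array([(80,60),(80,-60),(-80,-60),(-80,60)])@R.T+[544,11.6]
print("scene rim",proj(s,np.c_[Q,[177]*4]))
print("top proj pins",proj(d,np.c_[P,[188]*3]),"rim",proj(d,np.c_[Q,[177]*4]))
for n,im,M in(("top",d,(213,150)),("scene",s,(230,155))):
    a=cv2.cvtColor(im["image"],cv2.COLOR_RGB2GRAY)
    big=cv2.resize(im["image"][M[1]:M[1]+65,M[0]:M[0]+60][:,:,::-1],None,fx=8,fy=8,interpolation=cv2.INTER_CUBIC)[:520]
    for q in np.r_[proj(im,np.c_[P,[188]*3]),proj(im,np.c_[Q,[177]*4])]:
        c=tuple(int(v) for v in np.round((q-M+.5)*8-.5));cv2.circle(big,c,2,(0,0,255),-1)
    if n=="top":A=big
    else:
        cv2.imwrite("pics/ov.png",cv2.resize(np.hstack([A,big]),(800,433)))
for n in("scene","top"):
    e=get_image(n);pickle.dump(e,open(n+"1.pkl","wb"));cv2.imwrite(f"pics/{n}1.png",e["image"][:,:,::-1])
a=cv2.imread("pics/top1.png")[120:240,180:310];b=cv2.imread("pics/scene1.png")[120:220,190:300]
cv2.imwrite("pics/hover.png",np.hstack([cv2.resize(a,(400,369)),cv2.resize(b,(400,369))]))
st=telemetry.state();print(st["position"],st["tool_rot"],st["time"],st["wrist_force"])
```

```text
scene proj pins [[257.6 168. ]
 [236.6 173.8]
 [251.5 183. ]]
scene rim [[254.9 157.7]
 [277.  170.3]
 [250.2 191.6]
 [227.8 177.5]]
top proj pins [[237.5 175.7]
 [233.  204.9]
 [258.4 196.7]] rim [[213.8 166.9]
 [251.3 155. ]
 [267.7 204.5]
 [229.8 216.8]]
[514.8  43.5 240.6] [180.    0.  107.1] 6.45 [ 0.3  0.  -3.9]
```

View pics/ov.png

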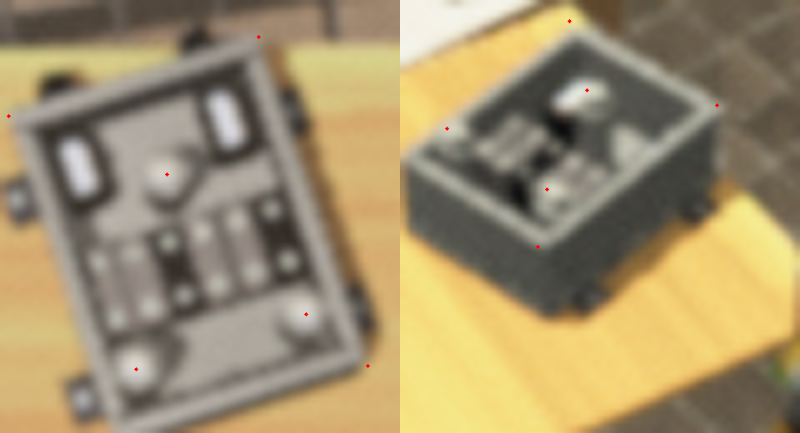

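View pics/hover.png

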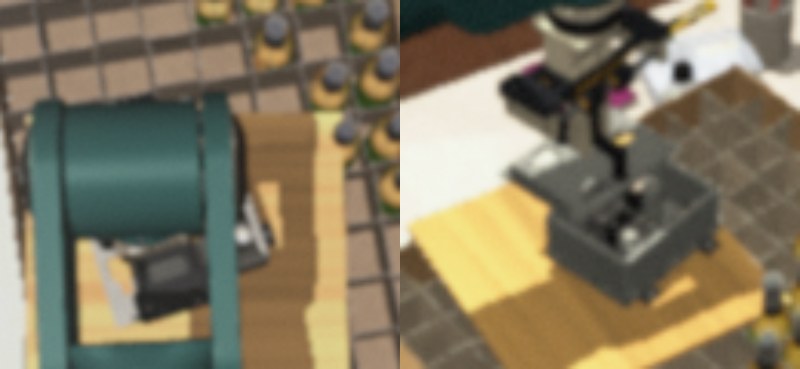

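The overlay shows the projected pins landing on the heads, about 0.5 px off in the scene view. The hover picture shows the cover held level over the housing's left side, with the arm hiding it from the top camera. I'll move to the seat spot and stop just above the pins.

Request:
carry_out(
  steps=[
    {"tx": 0.08, "ty": -0.5, "tz": 0.0, "twist": 0.03},
    {"tx": 0.08, "ty": -0.48, "tz": 0.0, "twist": 0.0},
    {"tx": 0.0, "ty": 0.0, "tz": -0.33, "twist": 0.0},
    {"tx": 0.0, "ty": 0.0, "tz": -0.33, "twist": 0.0},
    {"tx": 0.0, "ty": 0.0, "tz": 0.0, "twist": 0.0},
  ],
)

```text
time: 7.08
position: [520.6, 6.2, 212.5]
tool_rot: [-179.9, -0.1, 107.5]
wrist_force: [-0.8, 0.3, -4.6]
gripper_width: 0.147
grasp_force: 30.0
```

```bash
cat > look.py <<'E'
import sys
from h import *
from cell import get_image,telemetry
np.set_printoptions(precision=1,suppress=True)
def look(name,cx,cy,yaw,zu,crop=(215,140)):
    e=get_image("scene");pickle.dump(e,open(name+".pkl","wb"));M=np.array(crop)
    b=cv2.resize(e["image"][M[1]:M[1]+64,M[0]:M[0]+80][:,:,::-1],None,fx=10,fy=9.375 and 10,interpolation=cv2.INTER_CUBIC)[:600]
    th=np.radians(yaw);R=np.array([[np.cos(th),-np.sin(th)],[np.sin(th),np.cos(th)]])
    L=np.array([(80,60,5),(80,-60,5),(-80,-60,5),(-80,60,5),(-80,45,25),(-80,-45,25),(0,-52,45),(0,52,45),(54,0,5),(-26,40,5),(-26,-40,5)],float)
    W=np.c_[L[:,:2]@R.T+[cx,cy],L[:,2]+zu]
    for q in proj(e,W): cv2.circle(b,tuple(int(v) for v in np.round((q-M+.5)*10-.5)),2,(0,0,255),-1)
    cv2.imwrite(f"pics/{name}.png",b)
    s=telemetry.state();print(s["position"],s["tool_rot"],s["wrist_force"],s["time"])
    return e
E
python3 -c "
from look import *
s=telemetry.state();p=s['position'];look('low',p[0],p[1],s['tool_rot'][2]-90,p[2]-19)"
```

```text
[521.    6.2 213.5] [-179.9   -0.   107.5] [ 0.4 -0.5 -4.2] 7.125
```

View pics/low.png

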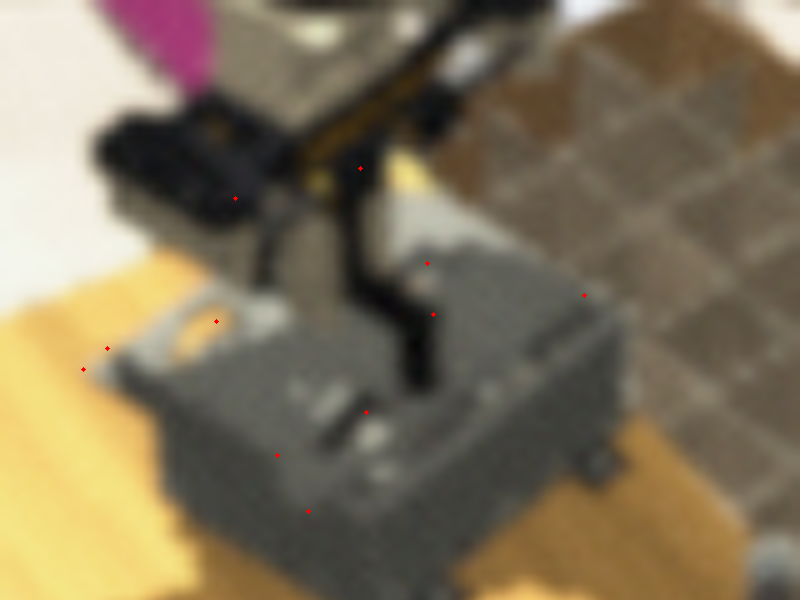

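The picture shows the cover hovering on target: the far keyhole is at (210,325), the near handle end at about (425,325), both close to the predicted dots. Shift y by −1.8 mm and lower slowly while watching the force.

Request:
carry_out(
  steps=[
    {"tx": 0.0, "ty": -0.045, "tz": -0.05, "twist": 0.0},
    {"tx": 0.0, "ty": 0.0, "tz": -0.05, "twist": 0.0},
    {"tx": 0.0, "ty": 0.0, "tz": -0.05, "twist": 0.0},
    {"tx": 0.0, "ty": 0.0, "tz": 0.0, "twist": 0.0},
  ],
)

```text
time: 7.62
position: [521.2, 4.0, 208.1]
tool_rot: [-180.0, -0.0, 107.5]
wrist_force: [-0.6, -0.6, -4.7]
gripper_width: 0.15
grasp_force: 30.0
```

Request:
carry_out(
  steps=[
    {"tx": 0.0, "ty": 0.0, "tz": -0.04, "twist": 0.0},
    {"tx": 0.0, "ty": 0.0, "tz": -0.04, "twist": 0.0},
    {"tx": 0.0, "ty": 0.0, "tz": 0.0, "twist": 0.0},
  ],
)

```text
time: 8.0
position: [521.2, 4.0, 204.9]
tool_rot: [-180.0, -0.0, 107.5]
wrist_force: [0.2, -0.4, -3.8]
gripper_width: 0.149
grasp_force: 30.0
```

Request:
carry_out(
  steps=[
    {"tx": 0.0, "ty": 0.0, "tz": -0.04, "twist": 0.0},
    {"tx": 0.0, "ty": 0.0, "tz": -0.04, "twist": 0.0},
    {"tx": 0.0, "ty": 0.0, "tz": 0.0, "twist": 0.0},
  ],
)

```text
time: 8.38
position: [521.2, 4.0, 201.7]
tool_rot: [-180.0, -0.0, 107.5]
wrist_force: [0.3, 0.8, -4.1]
gripper_width: 0.151
grasp_force: 30.0
```

Request:
carry_out(
  steps=[
    {"tx": 0.0, "ty": 0.0, "tz": -0.04, "twist": 0.0},
    {"tx": 0.0, "ty": 0.0, "tz": -0.04, "twist": 0.0},
    {"tx": 0.0, "ty": 0.0, "tz": 0.0, "twist": 0.0},
  ],
)

```text
time: 8.75
position: [521.2, 4.0, 198.5]
tool_rot: [-180.0, -0.0, 107.5]
wrist_force: [0.4, 0.1, -4.2]
gripper_width: 0.149
grasp_force: 30.0
```

Request:
carry_out(
  steps=[
    {"tx": 0.0, "ty": 0.0, "tz": -0.04, "twist": 0.0},
    {"tx": 0.0, "ty": 0.0, "tz": -0.02, "twist": 0.0},
    {"tx": 0.0, "ty": 0.0, "tz": 0.0, "twist": 0.0},
  ],
)

```text
time: 9.12
position: [521.2, 4.0, 196.2]
tool_rot: [-180.0, -0.0, 107.5]
wrist_force: [0.0, -0.1, -5.3]
gripper_width: 0.147
grasp_force: 30.0
```

Request:
carry_out(
  steps=[
    {"tx": 0.0, "ty": 0.0, "tz": -0.025, "twist": 0.0},
    {"tx": 0.0, "ty": 0.0, "tz": 0.0, "twist": 0.0},
    {"tx": 0.0, "ty": 0.0, "tz": 0.0, "twist": 0.0},
  ],
)

```text
time: 9.5
position: [521.3, 4.0, 195.6]
tool_rot: [180.0, 0.0, 107.5]
wrist_force: [-1.8, -1.2, 2.6]
gripper_width: 0.149
grasp_force: 30.0
```

Contact at the expected height for the cover seated on the rim. Releasing now.

Request:
carry_out(
  claw=0,
  steps=[
    {"tx": 0.0, "ty": 0.0, "tz": 0.0, "twist": 0.0},
    {"tx": 0.0, "ty": 0.0, "tz": 0.0, "twist": 0.0},
    {"tx": 0.0, "ty": 0.0, "tz": 0.0, "twist": 0.0},
    {"tx": 0.0, "ty": 0.0, "tz": 0.0, "twist": 0.0},
    {"tx": 0.0, "ty": 0.0, "tz": 0.0, "twist": 0.0},
  ],
)

```text
time: 10.12
position: [521.3, 4.0, 195.2]
tool_rot: [180.0, 0.0, 107.5]
wrist_force: [0.2, -1.1, -0.3]
gripper_width: 0.497
grasp_force: 0.0
```

Request:
carry_out(
  steps=[
    {"tx": 0.0, "ty": 0.0, "tz": 0.25, "twist": 0.0},
    {"tx": 0.0, "ty": 0.0, "tz": 0.75, "twist": 0.0},
    {"tx": 0.0, "ty": 0.0, "tz": 1.0, "twist": 0.0},
    {"tx": 0.0, "ty": 0.0, "tz": 0.0, "twist": 0.0},
  ],
)

```text
time: 10.62
position: [522.1, 4.0, 279.1]
tool_rot: [179.7, 0.1, 107.5]
wrist_force: [-0.3, -0.0, 0.4]
gripper_width: 0.498
grasp_force: 0.0
```

Request:
carry_out(
  claw=-1,
  steps=[
    {"tx": -0.86, "ty": -0.27, "tz": 0.0, "twist": 0.0},
    {"tx": -0.86, "ty": -0.27, "tz": 0.0, "twist": 0.0},
    {"tx": -0.86, "ty": -0.27, "tz": 0.0, "twist": 0.0},
    {"tx": 0.0, "ty": 0.0, "tz": 0.0, "twist": 0.0},
    {"tx": 0.0, "ty": 0.0, "tz": 0.0, "twist": 0.0},
  ],
)

```text
time: 11.25
position: [418.3, -28.4, 275.2]
tool_rot: [180.0, 0.0, 107.4]
wrist_force: [0.4, 0.7, -0.5]
gripper_width: 0.019
grasp_force: 0.0
```

```bash
python3 -c "
from look import *
look('seat',521.2,4.0,17.5,177)"
```

```text
[418.5 -28.3 275. ] [-180.    -0.   107.5] [ 0.2  1.  -0.8] 11.3
```

View pics/seat.png

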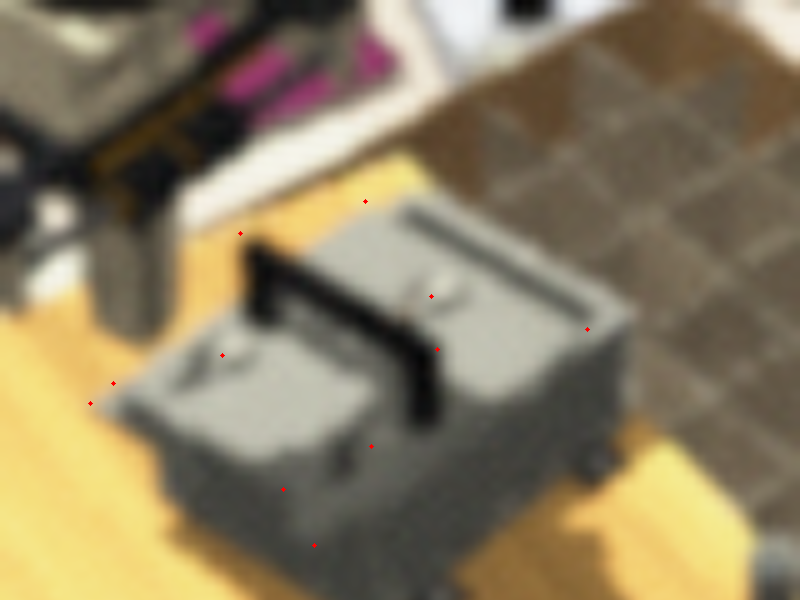

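The picture shows the cover flat on the housing with the heads up through the holes at (440,290) and (235,345). The strip of open box past the plain end is visible at the gland end. I'll lower the closed fingers behind the lip.

Request:
carry_out(
  steps=[
    {"tx": 0.0, "ty": 0.0, "tz": -0.8, "twist": 0.0},
    {"tx": 0.0, "ty": 0.0, "tz": -0.8, "twist": 0.0},
    {"tx": 0.0, "ty": 0.0, "tz": -0.5, "twist": 0.0},
    {"tx": 0.0, "ty": 0.0, "tz": -0.13, "twist": 0.0},
    {"tx": 0.0, "ty": 0.0, "tz": 0.0, "twist": 0.0},
  ],
)

```text
time: 11.92
position: [418.4, -28.4, 186.6]
tool_rot: [180.0, 0.0, 107.5]
wrist_force: [0.6, -0.2, -0.3]
gripper_width: 0.005
grasp_force: 0.0
```

Request:
carry_out(
  steps=[
    {"tx": 0.095, "ty": 0.03, "tz": 0.0, "twist": 0.0},
    {"tx": 0.095, "ty": 0.03, "tz": 0.0, "twist": 0.0},
    {"tx": 0.095, "ty": 0.03, "tz": 0.0, "twist": 0.0},
    {"tx": 0.0, "ty": 0.0, "tz": 0.0, "twist": 0.0},
  ],
)

```text
time: 12.42
position: [429.7, -24.7, 186.1]
tool_rot: [-180.0, -0.0, 107.5]
wrist_force: [-0.9, 0.5, -0.5]
gripper_width: 0.004
grasp_force: 0.0
```

Request:
carry_out(
  steps=[
    {"tx": 0.095, "ty": 0.03, "tz": 0.0, "twist": 0.0},
    {"tx": 0.095, "ty": 0.03, "tz": 0.0, "twist": 0.0},
    {"tx": 0.0, "ty": 0.0, "tz": 0.0, "twist": 0.0},
  ],
)

```text
time: 12.8
position: [437.3, -22.3, 186.0]
tool_rot: [180.0, -0.0, 107.5]
wrist_force: [0.2, -0.1, -0.0]
gripper_width: 0.007
grasp_force: 0.0
```

Request:
carry_out(
  steps=[
    {"tx": 0.095, "ty": 0.03, "tz": 0.0, "twist": 0.0},
    {"tx": 0.095, "ty": 0.03, "tz": 0.0, "twist": 0.0},
    {"tx": 0.0, "ty": 0.0, "tz": 0.0, "twist": 0.0},
  ],
)

```text
time: 13.18
position: [445.0, -19.9, 186.0]
tool_rot: [180.0, -0.0, 107.5]
wrist_force: [-0.8, -0.6, 0.4]
gripper_width: 0.01
grasp_force: 0.0
```

Request:
carry_out(
  steps=[
    {"tx": 0.06, "ty": 0.019, "tz": 0.0, "twist": 0.0},
    {"tx": 0.06, "ty": 0.019, "tz": 0.0, "twist": 0.0},
    {"tx": 0.0, "ty": 0.0, "tz": 0.0, "twist": 0.0},
  ],
)

```text
time: 13.55
position: [449.0, -19.1, 186.0]
tool_rot: [-179.9, 0.1, 107.4]
wrist_force: [-7.0, -6.6, 3.0]
gripper_width: 0.007
grasp_force: 4.6
```

Request:
carry_out(
  steps=[
    {"tx": 0.04, "ty": 0.013, "tz": 0.0, "twist": 0.0},
    {"tx": 0.04, "ty": 0.013, "tz": 0.0, "twist": 0.0},
    {"tx": 0.0, "ty": 0.0, "tz": 0.0, "twist": 0.0},
  ],
)

```text
time: 13.92
position: [452.7, -17.7, 186.0]
tool_rot: [-180.0, 0.0, 107.4]
wrist_force: [-3.2, -3.7, 0.6]
gripper_width: 0.002
grasp_force: 1.8
```

Request:
carry_out(
  steps=[
    {"tx": 0.04, "ty": 0.013, "tz": 0.0, "twist": 0.0},
    {"tx": 0.0, "ty": 0.0, "tz": 0.0, "twist": 0.0},
  ],
)

```text
time: 14.18
position: [454.2, -17.1, 186.0]
tool_rot: [-180.0, 0.0, 107.4]
wrist_force: [-2.4, -4.7, -0.1]
gripper_width: 0.006
grasp_force: 1.8
```

Request:
carry_out(
  steps=[
    {"tx": 0.04, "ty": 0.013, "tz": 0.0, "twist": 0.0},
    {"tx": 0.0, "ty": 0.0, "tz": 0.0, "twist": 0.0},
  ],
)

```text
time: 14.42
position: [455.8, -16.6, 186.0]
tool_rot: [-180.0, 0.0, 107.5]
wrist_force: [-3.8, -4.6, 0.9]
gripper_width: 0.005
grasp_force: 2.3
```

```bash
python3 -c "
from look import *
look('push',544,11.6,17.4,177)"
```

```text
[455.8 -16.6 186. ] [-180.     0.   107.5] [-4.  -4.   1.1] 14.475
```

View pics/push.png

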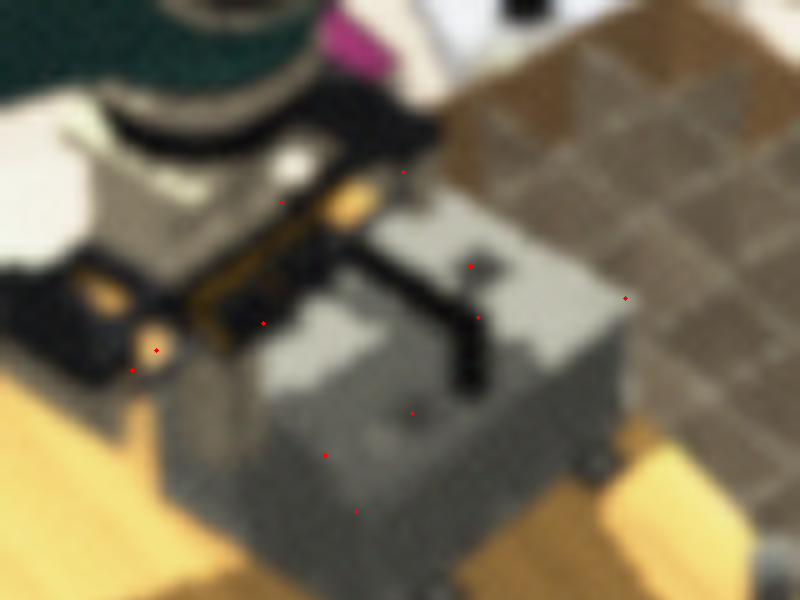

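The picture shows the cover covering the whole box, with the handle's near end at (470,320) close to the predicted home spot. I'll push on to the hard stop.

Request:
carry_out(
  steps=[
    {"tx": 0.04, "ty": 0.013, "tz": 0.0, "twist": 0.0},
    {"tx": 0.0, "ty": 0.0, "tz": 0.0, "twist": 0.0},
  ],
)

```text
time: 14.72
position: [456.7, -16.6, 186.0]
tool_rot: [-179.8, 0.0, 107.4]
wrist_force: [-12.7, -7.7, 3.3]
gripper_width: 0.006
grasp_force: 7.1
```

Request:
carry_out(
  steps=[
    {"tx": 0.03, "ty": 0.01, "tz": 0.0, "twist": 0.0},
    {"tx": 0.0, "ty": 0.0, "tz": 0.0, "twist": 0.0},
  ],
)

```text
time: 14.98
position: [457.1, -16.6, 186.0]
tool_rot: [-179.7, 0.1, 107.4]
wrist_force: [-21.4, -12.3, 6.6]
gripper_width: 0.005
grasp_force: 12.1
```

Force is rising with the tool stalled, so the pins have stopped the cover. I'll back off, lift clear and check from above.

Request:
carry_out(
  steps=[
    {"tx": -0.3, "ty": -0.1, "tz": 0.0, "twist": 0.0},
    {"tx": -0.7, "ty": -0.22, "tz": 0.0, "twist": 0.0},
    {"tx": 0.0, "ty": 0.0, "tz": 1.0, "twist": 0.0},
    {"tx": 0.0, "ty": 0.0, "tz": 1.0, "twist": 0.0},
    {"tx": 0.0, "ty": 0.0, "tz": 1.0, "twist": 0.0},
  ],
)

```text
time: 15.6
position: [418.4, -28.2, 307.5]
tool_rot: [179.9, -0.0, 107.5]
wrist_force: [-0.4, 0.5, -0.3]
gripper_width: 0.003
grasp_force: 0.0
```

Request:
carry_out(
  steps=[
    {"tx": 0.0, "ty": 1.0, "tz": 0.0, "twist": 0.0},
    {"tx": 0.0, "ty": 1.0, "tz": 0.0, "twist": 0.0},
    {"tx": 0.0, "ty": 1.0, "tz": 0.0, "twist": 0.0},
    {"tx": 0.0, "ty": 1.0, "tz": 0.0, "twist": 0.0},
    {"tx": 0.0, "ty": 1.0, "tz": 0.0, "twist": 0.0},
  ],
)

```text
time: 16.23
position: [418.3, 173.2, 306.3]
tool_rot: [179.9, -0.0, 107.5]
wrist_force: [1.2, -0.1, -0.4]
gripper_width: 0.003
grasp_force: 0.0
```

Request:
carry_out(
  steps=[
    {"tx": 0.0, "ty": 1.0, "tz": 0.0, "twist": 0.0},
    {"tx": 0.0, "ty": 1.0, "tz": 0.0, "twist": 0.0},
    {"tx": 0.0, "ty": 0.0, "tz": 0.0, "twist": 0.0},
    {"tx": 0.0, "ty": 0.0, "tz": 0.0, "twist": 0.0},
  ],
)

```text
time: 16.73
position: [418.5, 251.4, 306.1]
tool_rot: [180.0, -0.0, 107.5]
wrist_force: [-0.2, -0.2, 0.5]
gripper_width: 0.006
grasp_force: 0.0
```

```bash
python3 -c "
from look import *
from cell import get_image
look('end',544,11.6,17.4,177)
e=get_image('top')
a=cv2.resize(e['image'][150:215,213:273][:,:,::-1],(400,433),interpolation=cv2.INTER_CUBIC)
b=cv2.resize(cv2.imread('pics/end.png'),(400,433))
cv2.imwrite('pics/end2.png',np.hstack([a,b]))"
```

```text
[418.7 251.1 306.2] [180.   -0.  107.4] [-0.7 -0.3 -0.1] 16.775
```

View pics/end2.png

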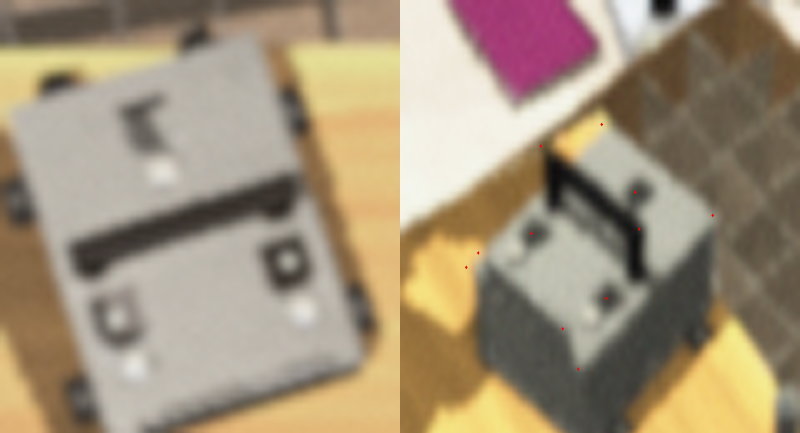

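The picture shows the pin heads at the slot ends, clear of the wide holes. The cover is flush with the box on all sides and the arm is clear.

```bash
python3 -c "
from cell import robot
print(robot.close_job())"
```

```text
the job is handed in; nothing more can be done
None
```

The cover is on the terminal box, pushed home by its lip until the pins stopped it, and the job is handed in at about 17 s; the last pictures show it flush with the arm clear, but no verdict came back.

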